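# Stack a measuring cell in its clamp nest

### The job

Put the measuring cell together in the square pocket of the aluminium clamp nest: first the thick cell body, then the spacer frame, then the window plate, hooked with its tongue under the nest's fixed lip, each lying flat, square and fully home on the one below. Then swing the clamp lever fully shut across the window plate and let go. Do not disturb the specimen cup, the tube rack or the reagent jar.

Things in the scene. Friction and masses are not known exactly. Their poses are not given: they have to be found in the camera images.
- nest: Aluminium clamp nest fixed to the bench. Origin on the bench under the pocket's centre, z up; lip on its -x side, lever pivot on its +x side. Grey base 124 (x -52 to 72) x 84 x 15 mm. Pocket 59 x 59 mm inside; +x wall 8.5 mm thick, top 55 mm above the bench; -x wall x = -29.5 to -50, top 47 mm (the tongue rests on it). Heights here are above the bench
- pocket_floor (a point): Centre of the pocket's floor, 15 mm above the bench; axes as the nest. The pocket's +y and -y sides have only corner legs 8 mm thick, tops 55 mm above the bench, leaving a gap for the fingers 44 mm wide (x -22 to 22) down to the floor
- lip_edge (a point): Middle of the steel lip's lower front edge, nest x = -35, 55.5 mm above the bench. Lip 40 mm wide (y), x -35 to -50, top 60.5 mm. Under it a slot 8.5 mm high, with its back stop at x = -41.5. The +x wall keeps the plate from sliding in level: tilt it tongue down to get the tongue into the slot, then lower it flat
- cell_body: Grey plastic block 56 x 56 x 24 mm high with a round well 34 mm wide and 10 mm deep in its top and two small brass ports on its +x side; origin at the centre of its underside, z up. May be put in either way round
- spacer: White plastic square frame 56 x 56 x 8 mm high with a round 34 mm through hole; origin at the centre of its underside, z up. May be put in either way round
- window_plate: Aluminium plate 56 x 56 x 8 mm high with a round glass window flush in its top; on its -x side, in the middle, a tongue 24 mm wide (y), 5 mm thick (flush with the underside) sticks out 12 mm to x = -40. Origin at the centre of the underside of the 56 mm square, z up. Seated, its axes lie along the nest's
- tongue_tip (a point): Middle of the lower edge of the tongue's end, at x = -40 mm of the window plate
- lever (a joint): Clamp lever on a vertical pivot, angle in rad: 0 shut (stop; the lever points along nest -x over the window plate's middle), about 1.57 open (points along nest +y); it grows as the lever opens, to 2.2, and stays where it is left
- lever_knob (a point): Top centre of the lever's upright black knob, 14 mm thick, 54 mm from the pivot, top 97.5 mm above the bench, standing 32 mm out of the bar. Bar 14 mm wide, 8 mm thick, underside 57.5 mm above the bench: 2.5 mm over a seated window plate; it strikes a plate that is not home
- lever_hinge (a point): On the lever's vertical pivot axis (nest x = 56 mm, y = 0), at the height of the bar's top, 65.5 mm above the bench; axes as the nest
- specimen_cup: Clear specimen cup with a red lid, 62 mm wide, 63 mm high; bystander; origin at its foot
- tube_rack: Green rack 200 x 45 x 55 mm with a row of capped tubes, 91 mm high in all; bystander; origin at its foot
- reagent_jar: Small jar 54 mm wide, 60 mm high; bystander; origin at its foot
Not all that is in view belongs to the job. Leave any orange look-alike of the spacer alone.

How it is judged:
By the outcome, as a careful person would: the job done as asked, in the order asked, and still so for the second after the job is handed in, with the robot touching nothing.
It also fails if it takes over 72 s, if anything falls off the work surface, if the arm or the gripper's body presses on something with over 40 N, if the wrist force passes 120 N, or if a joint passes its speed limit or range.

### The arm

A 6-joint arm with a two-finger parallel gripper is mounted at the origin on the work surface. World frame = base frame: x ahead of the robot, y to its left, z up, the work surface at z = 0. Lengths are in m, angles in rad, forces in N, time in s.
With the tool pointing down it reaches from about 0.275 to 0.875 m from the base axis. Payload 12.5 kg.
Tool frame: the origin (TCP) lies on the centre line of the jaws, within the pads' length; the fingertips stand r.finger_overhang ahead of it and the grasp point (between the pads) lies 3 mm ahead of it (r.finger_overhang is the distance from the TCP to the fingertips, in m); z points along the fingers, y is the line along which they close (so a half turn about z gives the same grasp; the last joint's range is limited). The gripper opens to 85 mm and grips with 20 to 120 N. Pads are 22 mm wide; open, the fingers measure 114 mm over their backs; the gripper's body (76 mm by 85 mm) begins 54 mm behind the grasp point. The pads swing forward as they close: fully open they stand 13 mm farther back than shut.
Start: joints at [-1.185, 0.351, 1.652, -0, 1.139, -0.085], TCP at [0.249, -0.49, 0.253] pointing down, gripper open.
Joint ranges: [-2.75, 2.75], [-0.79, 2.1], [0.01, 2.65], [-1.57, 4.71], [0.07, 3.14], [-2.87, 2.87]. Speed limits (rad/s): [2.22, 2.22, 2.79, 3.14, 3.14, 3.14].

### API

Orientations are given as a unit quaternion [x, y, z, w].
In Python, from cell import r, optics gives the robot as it stands. The module is installed in compiled form; this text tells all that it offers. Calls block until the motion is done:
- r.move_to(position, orientation): joint-space move of the TCP to a pose.
- r.move_linear(position, rot=None, vel=0.15): straight line of the TCP; rot=None keeps the orientation; vel is the mean speed in m/s.
- r.set_joints(angles): joint-space move.
- r.set_gripper(opening, squeeze=None): opening from 0.0 (shut) to 1.0 (fully open); squeeze is the grip in N (None keeps the last); returns when the fingers have stopped.
- r.sleep(seconds).
- r.inverse_kinematics(position, orientation): joint angles nearest the present ones, or None.
- optics.get_image(name): name is "scene" or "top"; returns a dict with "pixels" (480x640x3 uint8, red, green, blue), "depth" (480x640 float32, m along the optical axis (not along the pixel's ray), 0 where there is no reading), "fx", "fy", "cx", "cy" (pixels), "camera_from_world" (4x4, takes a point from world to camera coordinates). Camera axes: x right, y down, z forward; pixel columns grow to the right and rows downward; lengths in m; the calibration is good to about 2 mm. A picture is of the moment at which its call begins.
A pose or a line that the arm cannot do raises r.PlanningError and nothing moves.
- r.hand_in(): hands the job in; it is judged then, once.
Readings, each from a call of its own:
- r.current_t(): time.
- r.current_q(): joint angles.
- r.current_qvel(): joint speeds.
- r.current_effort(): joint torques, N m.
- r.current_tool_pos(): TCP position.
- r.current_ee_rot(): TCP orientation.
- r.current_contact_force(): force on the tool from outside, world axes, zero at the start.
- r.current_torque(): the same for the moment, N m.
- r.current_opening(): opening from 0.0 (shut) to 1.0 (fully open).
- r.current_finger_force(): force on a finger pad.
Only numpy, scipy, OpenCV 4.12 (cv2) and the standard library are available. Lean on these libraries where they do the work, as an engineer would, in place of code of your own. Each camera call takes 0.05 s, during which the arm holds its last target. There are 200 camera calls.

## Working session

There is one attempt and no reset: what is moved stays moved. The work goes in short steps, each a Python script; the robot and the scene stay as the last script left them, time stands still between calls to the robot, and variables do not carry over. Pictures are saved under pics/ and viewed, at most 10 in all, crops included, and the job is handed in when it is done.

```bash
mkdir -p pics; python3 - <<'E'
from cell import r, optics
import cv2, numpy as np, pickle
for n in("scene","top"):
    d=optics.get_image(n); pickle.dump(d,open(n+".pkl","wb"))
    cv2.imwrite(f"pics/{n}0.png",d["pixels"][:,:,::-1])
    print(n,d["fx"],d["cx"],d["cy"],np.round(d["camera_from_world"],3).tolist(),(d["depth"]>0).mean())
print(r.finger_overhang,r.current_t(),r.current_ee_rot(),r.current_tool_pos())
E
```

```text
scene 591.2873524501232 321.5953280845065 251.72411602591484 [[0.8, 0.6, 0.008, -0.395], [0.466, -0.612, -0.639, -0.233], [-0.379, 0.515, -0.769, 1.55], [0.0, 0.0, 0.0, 1.0]] 0.996064453125
top 557.8393709843473 317.0506121018726 230.62088150948438 [[-0.013, -1.0, 0.003, -0.025], [-0.988, 0.013, -0.153, 0.546], [0.153, -0.005, -0.988, 1.489], [0.0, 0.0, 0.0, 1.0]] 0.99611328125
0.022 0.1 [ 9.72423736e-01  2.33220490e-01 -8.01852546e-05 -5.23940191e-04] [ 0.24940326 -0.48988678  0.25280926]
```

View pics/scene0.png

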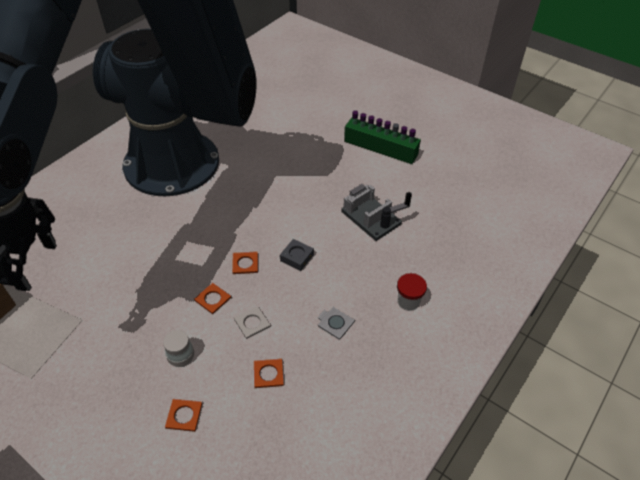

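View pics/top0.png

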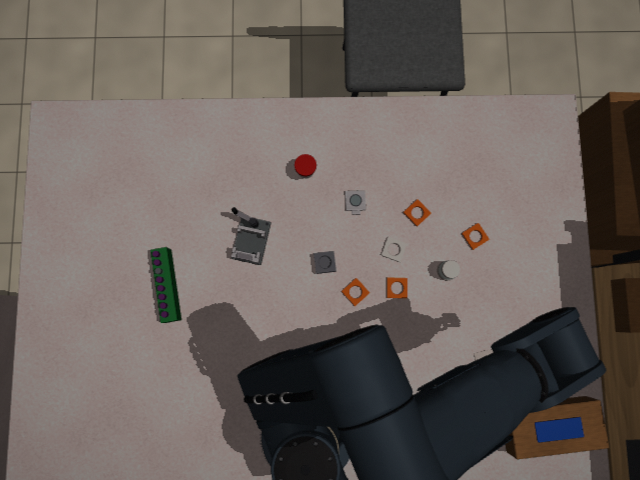

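The top view shows these candidates:
- **Square frames:** the white spacer at (392,249), and orange look-alikes at (417,212), (475,236), (355,292) and (397,288).
- **Grey squares:** the cell body at (323,262), and the window plate at (355,200) with its tongue at (356,212).
- **Nest:** at (249,241), with the lever open and its knob near (235,211).
- **Bystanders:** the cup at (305,165), the jar at (449,270) and the rack at (165,285).

I choose the white frame, the block with the well, and the tongued plate with the window.

```bash
cat > h.py <<'E'
import numpy as np, cv2
def pts(d):
    T=np.linalg.inv(d["camera_from_world"]);v,u=np.mgrid[:480,:640];z=d["depth"]
    c=np.stack([(u-d["cx"])/d["fx"]*z,(v-d["cy"])/d["fy"]*z,z,np.ones_like(z)],-1)
    return (c@T.T)[...,:3]
def ray(d,uv,h):
    T=np.linalg.inv(d["camera_from_world"]);uv=np.atleast_2d(uv).astype(float)
    c=np.c_[(uv[:,0]-d["cx"])/d["fx"],(uv[:,1]-d["cy"])/d["fy"],np.ones(len(uv))]@T[:3,:3].T
    o=T[:3,3];return (o+c*((h-o[2])/c[:,2])[:,None])[:,:2]
def proj(d,p):
    c=d["camera_from_world"]@np.r_[p,1];return d["fx"]*c[0]/c[2]+d["cx"],d["fy"]*c[1]/c[2]+d["cy"]
E
python3 - <<'E'
import pickle; from h import *
t=pickle.load(open("top.pkl","rb"));s=pickle.load(open("scene.pkl","rb"))
P=pts(t);S=pts(s)
print("table",P[200:280,430:432,2].std(),np.median(P[225:235,300:315,2]),np.median(S[330:350,400:420,2]))
rows=[]
for n,(u,v),h in(("body",(323,262),.024),("spacer",(392,249),.008),("plate",(355,200),.008)):
    w=P[v,u]
    for nm,d,Q in(("top",t,P),("scene",s,S)):
        near=(abs(Q[...,0]-w[0])<.055)&(abs(Q[...,1]-w[1])<.055)
        m=(near&(Q[...,2]>h*.55)).astype(np.uint8)
        cs=max(cv2.findContours(m,0,2)[0],key=cv2.contourArea)
        q=Q[m>0]; hi=np.median(q[:,2])
        c=ray(d,cs[:,0],h)
        (x,y),(a,b),th=cv2.minAreaRect((c*1000).astype(np.float32))
        print(n,nm,round(x),round(y),"c %.1f %.1f size %.1f %.1f ang %.1f h %.4f"%(x,y,a,b,th,hi),m.sum())
q=P[215:270,215:275];
print(np.round(q[::4,::4,2]*1000).astype(int))
def crop(d,u,v,k,w,h):return cv2.resize(d["pixels"][v-h//2//k:v+h//2//k,u-w//2//k:u+w//2//k,::-1],(w,h),interpolation=cv2.INTER_CUBIC)
a=np.vstack([crop(t,249,241,5,400,300),crop(s,378,212,4,400,300)])
b=np.vstack([np.hstack([crop(t,323,262,5,200,200),crop(t,392,249,5,200,200)]),np.hstack([crop(t,355,200,5,200,200),crop(s,252,321,4,200,200)]),np.hstack([crop(s,337,322,4,200,200),crop(s,297,254,4,200,200)])])
cv2.imwrite("pics/crop1.png",np.hstack([a,b]))
E
```

```text
table 0.17290873008418908 -0.0016510068131403433 0.0007903769961965512
body top 461 -54 c 461.3 -53.5 size 56.8 55.9 ang 6.0 h 0.0218 347
body scene 464 -56 c 464.2 -56.1 size 61.5 65.0 ang 5.8 h 0.0229 543
spacer top 494 -249 c 494.0 -248.9 size 62.1 59.9 ang 67.2 h 0.0071 291
spacer scene 498 -247 c 497.8 -246.9 size 58.5 59.0 ang 69.4 h 0.0082 522
plate top 633 -144 c 632.7 -144.2 size 56.6 72.3 ang 88.8 h 0.0076 358
plate scene 634 -144 c 633.9 -143.6 size 69.9 58.4 ang 0.8 h 0.0081 719
[[ 5 -1 -3  4  2 -5 66 65 62 -4 -1  3  1 -7 -1]
 [-4 -2  1 -1  1  0 -1 15 58 67 75 15 -7 -3 -4]
 [ 0 -5 -6  2 -6 -2  1 12 12 66 70 13 11 18 -1]
 [ 0  1  5  0  1 -1 55 59 55 14 15 13 10 17 -3]
 [-2 -6 -3  3 -6  6 50 14 25 39 55 52 57 15 -2]
 [ 0 -4  4 -3 -1 -3 15 17 16 16 21 13 50 13 -6]
 [ 3 -2 -1 -6 -2  3 18 11 14 14 21 17 20  2 -5]
 [ 0 -5  0 -3  0 10 15 13 13 16 18 15  8  5  1]
 [-2 -2  1 -1 -5 43  9 14 18 16 14 14 11  1 -3]
 [ 1 -7  1 -2  3 56 43  9 20 18 15 12  9  4 -3]
 [ 9 -4  1  4 -1 46 55 59 61 63 49 53  9  2  2]
 [-7 -8  0 -4  0  4 13 45 58 61 44 46  1 -8 -1]
 [-5  0 -2 -1 -5 -5 -4 -2 -5  3 15 14  3 -4  5]
 [ 1 -3  0 -1 -5 -8 -2  4 -1  5 -4 -4 -7  0  2]]
```

View pics/crop1.png

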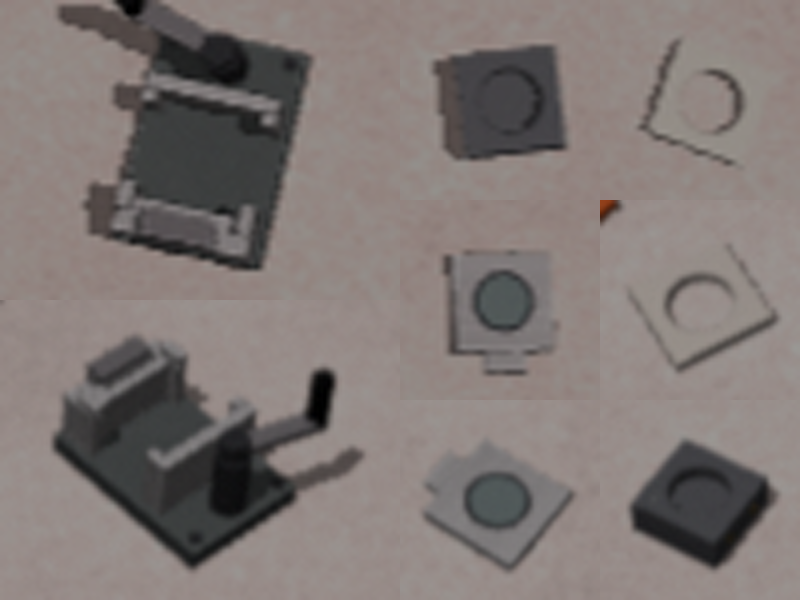

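The crops confirm the choices. The spacer is white with plain edges, the plate's tongue points to world -x, and the body's well is visible. The nest's lip is towards the robot (bottom of the top view), its +x points up and slightly right, and the lever is open to the upper left.

```bash
cat >> h.py <<'E'
def grab(n,k=6):
    from cell import optics
    L=[optics.get_image(n) for _ in range(k)];d=L[0]
    Z=np.array([l["depth"] for l in L]);Z[Z==0]=np.nan
    d["depth"]=np.nan_to_num(np.nanmean(Z,0));d["pixels"]=np.mean([l["pixels"] for l in L],0);return d
def rect(d,m,h):
    n,l,st,_=cv2.connectedComponentsWithStats(m.astype(np.uint8));k=1+np.argmax(st[1:,4]);m=(l==k).astype(np.uint8)
    big=cv2.resize(m,None,fx=4,fy=4,interpolation=cv2.INTER_NEAREST)   # pixel borders count
    c=max(cv2.findContours(big,0,2)[0],key=cv2.contourArea)[:,0]
    R=cv2.minAreaRect((ray(d,(c+.5)/4-.5,h)*1000).astype(np.float32))
    return R,ray(d,np.argwhere(m)[:,::-1],h).mean(0)*1000
E
python3 - <<'E'
import pickle; from h import *
import warnings;warnings.simplefilter("ignore")
np.set_printoptions(precision=1,suppress=True)
for n in("top","scene"):
    d=grab(n);pickle.dump(d,open(n+".pkl","wb"));P=pts(d);px=d["pixels"]
    ratio=px[...,0]/(px[...,2]+1);z=P[...,2]
    tb=np.median(z[(P[...,0]>.4)&(P[...,0]<.7)&(abs(P[...,1])<.1)&(z<.006)])
    print(n,"table z",tb*1000)
    for nm,c,w,h,lo,hi in(("nest",(.5,.13),.1,.015,.006,.035),("body",(.462,-.055),.055,.024,.016,.04),("spacer",(.496,-.248),.05,.008,.004,.02),("plate",(.633,-.144),.05,.008,.004,.02)):
        zz=z-tb;near=(abs(P[...,0]-c[0])<w)&(abs(P[...,1]-c[1])<w)
        R,m=rect(d,near&(zz>lo)&(zz<hi),h);print(nm,"z",np.array(R[0]),np.array(R[1]),"%.1f"%R[2],"cen",m)
        if nm!="spacer":
            R,m=rect(d,near&(ratio<1.13)&(zz<hi),h);print(nm,"col",np.array(R[0]),np.array(R[1]),"%.1f"%R[2],"cen",m)
    near=(abs(P[...,0]-.56)<.1)&(abs(P[...,1]-.16)<.1)&(z-tb>.078)&(z-tb<.11)
    print("knob",np.median(P[near],0)*1000,near.sum(), "tableratio",np.median(ratio[300:330,250:280]))
E
```

```text
top table z -1.1452609263139513
nest z [526.4 150.6] [ 87.1 126.6] 77.1 cen [527.9 147.2]
nest col [498.  128.5] [200.9 198.7] 89.6 cen [501.8 115.9]
body z [461.5 -53.5] [58.8 58.2] 6.0 cen [461.2 -53.8]
body col [459.3 -54.8] [109.6 109.7] 89.2 cen [459.8 -48.6]
spacer z [ 496.4 -247.4] [58.7 59. ] 69.1 cen [ 496.2 -247.4]
plate z [ 631.3 -142.8] [56.1 71.7] 88.8 cen [ 634.6 -143. ]
plate col [ 629.8 -143. ] [101.5  97.4] 89.3 cen [ 626. -144.]
knob [596.3 187.5  95.9] 30 tableratio 1.1354166666666667
scene table z 0.6932326906156083
nest z [525.5 153.6] [100.2 141.2] 76.0 cen [529.9 143.7]
nest col [506.9 118.6] [201.2 202.3] 0.0 cen [509.4 103.9]
body z [462.9 -54.9] [61.8 65. ] 5.8 cen [463.1 -54.7]
body col [473.7 -69.4] [111.7 110.7] 89.1 cen [474.9 -70.5]
spacer z [ 496.9 -247.2] [58.9 60.7] 68.5 cen [ 497.2 -247.4]
plate z [ 632.5 -143.3] [70.4 60.4] 0.5 cen [ 636.  -143.4]
plate col [ 635.6 -148. ] [102.  102.6] 0.0 cen [ 636.5 -149. ]
knob [599.4 185.   92.4] 59 tableratio 1.0868964913082562
```

```bash
cat >> h.py <<'E'
from scipy.spatial.transform import Rotation as Ro
def down(phi,tilt=0):
    """tool down, jaw line (tool y) at world angle phi (deg); tilt deg about the jaw line"""
    p=np.radians(phi);y=np.array([np.cos(p),np.sin(p),0]);z=np.array([0,0,-1.]);x=np.cross(y,z)
    R=Ro.from_matrix(np.c_[x,y,z]);return (Ro.from_rotvec(np.radians(tilt)*y)*R).as_quat()
def show(r,tag=""):
    print(tag,"t%.1f"%r.current_t(),"p",np.round(np.array(r.current_tool_pos())*1000,1),"F",np.round(r.current_contact_force(),1),"op %.3f"%r.current_opening(),"ff",np.round(r.current_finger_force(),1))
E
python3 - <<'E'
import pickle; from h import *
from cell import r
ims=[]
for n,p in(("top",(.4615,-.0535,.02)),("scene",(.4625,-.055,.015))):
    d=pickle.load(open(n+".pkl","rb"));u,v=map(int,proj(d,p))
    c=d["pixels"][v-25:v+25,u-25:u+25,::-1];c=np.clip(c*1.6,0,255).astype(np.uint8)
    ims.append(cv2.resize(c,(400,400),interpolation=cv2.INTER_CUBIC))
cv2.imwrite("pics/body.png",np.hstack(ims))
for phi in (96,6,77.1): print(phi,r.inverse_kinematics([.4615,-.0535,.12],down(phi)))
r.move_to([.4615,-.0535,.10],down(96)); show(r,"above")
r.set_gripper(.8); print(r.finger_overhang); show(r)
E
```

```text
96 [-2.15667136e-01  3.99200264e-01  1.98023566e+00 -4.44089210e-16
  7.62156731e-01 -1.89118322e+00]
6 [-2.15667136e-01  3.99200264e-01  1.98023566e+00 -4.44089210e-16
  7.62156731e-01 -3.20386891e-01]
77.1 [-2.15667136e-01  3.99200264e-01  1.98023566e+00 -4.44089210e-16
  7.62156731e-01 -1.56131599e+00]
above t2.5 p [461.8 -54.  100.2] F [ 0.   0.1 -0. ] op 0.998 ff 0.0
0.022
 t2.9 p [461.5 -53.8 100.1] F [-0.1 -0.3  0.8] op 0.798 ff 0.0
```

View pics/body.png

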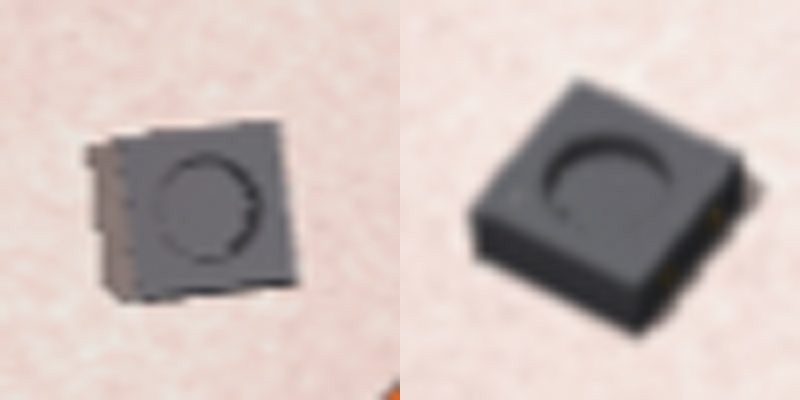

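The scene crop shows the brass ports at (715,215) and (670,275), on the face towards world +x. The body's yaw is therefore about +6°, and I'll grip it on its ±y sides. First I'll centre it with a cross grip, then use it to calibrate the cameras.

```bash
python3 - <<'E'
from h import *
from cell import r
import warnings;warnings.simplefilter("ignore")
c=[.4618,-.0540]
for phi in (6,96):
    r.set_gripper(.85); r.move_to([*c,.075],down(phi)); r.move_linear([*c,.027],vel=.12)
    r.set_gripper(0,25); r.sleep(.1); show(r,phi)
    tp=r.current_tool_pos()
    r.set_gripper(.85); r.move_linear([*c,.075],vel=.2)
q=np.array(r.current_q()); q2=q.copy(); q2[0]-=.45; r.set_joints(q2)
for n in("top","scene"):
    d=grab(n,4);P=pts(d);z=P[...,2]-(-.00115 if n=="top" else .0007)
    near=(abs(P[...,0]-.462)<.055)&(abs(P[...,1]+.055)<.055)
    R,m=rect(d,near&(z>.016)&(z<.04),.024);print(n,R,m)
    if n=="top":
        near=(abs(P[...,0]-.52)<.09)&(abs(P[...,1]-.14)<.09)
        print("nest",rect(d,near&(z>.006)&(z<.035),.015))
show(r)
E
```

```text
6 t5.4 p [462.3 -54.1  27.8] F [-1.   0.4  7.1] op 0.652 ff 27.1
96 t8.7 p [462.3 -54.1  27.8] F [-1.2  0.9  6.1] op 0.647 ff 27.1
top ((462.588623046875, -54.793846130371094), (58.72015380859375, 58.197322845458984), 5.62260103225708) [462.47718946 -54.80436712]
nest (((526.4973754882812, 150.709228515625), (87.6229019165039, 126.60826110839844), 76.57740783691406), array([528.20990678, 147.18638417]))
scene ((464.0809631347656, -55.492679595947266), (61.93461990356445, 63.91310119628906), 5.704885482788086) [464.15108705 -55.42140688]
 t10.7 p [ 392.8 -249.3   75.4] F [ 0.1 -0.6  1.2] op 0.850 ff 0.0
```

```bash
cat >> h.py <<'E'
import json,os
N0=np.array([.5165,.1536]);NYAW=-12.9
def nest(x,y,z):
    a=np.radians(NYAW);return [N0[0]+x*np.cos(a)-y*np.sin(a),N0[1]+x*np.sin(a)+y*np.cos(a),z]
NPHI=NYAW+90
def nf(r,b):
    f=np.array(r.current_contact_force())-b;a=np.radians(NYAW)
    return np.array([f[0]*np.cos(a)+f[1]*np.sin(a),-f[0]*np.sin(a)+f[1]*np.cos(a),f[2]])
def lower(r,xy,z0,z1,b,step=.003,lim=10,vel=.06):
    """lower in steps in nest frame, stop at contact; returns z reached"""
    z=z0
    while z>z1+1e-6:
        z=max(z-step,z1); r.move_linear(nest(*xy,z),vel=vel)
        f=nf(r,b)
        if abs(f[2])>lim or np.hypot(f[0],f[1])>25: print("contact z%.1f"%(z*1000),np.round(f,1)); break
    return z
E
python3 - <<'E'
from h import *
from cell import r
c=[.4623,-.0541]
r.move_to([*c,.075],down(96)); r.move_linear([*c,.027],vel=.15)
r.set_gripper(0,60); show(r,"grip")
r.move_linear([*c,.115],vel=.2)
r.move_to(nest(0,0,.105),down(NPHI)); r.sleep(.2); b=np.array(r.current_contact_force()); np.save("b.npy",b); show(r,"above nest")
r.move_linear(nest(0,0,.086),vel=.1); print(np.round(nf(r,b),1))
z=lower(r,(0,0),.086,.070,b,step=.004); show(r,z)
E
```

```text
grip t12.3 p [462.9 -54.6  28.3] F [-2.6 -2.8  6.7] op 0.634 ff 63.6
above nest t13.9 p [516.5 152.4 104.9] F [ 0.2 -0.1 -1.6] op 0.638 ff 63.4
[ 0.8  0.1 -0.8]
0.07 t15.3 p [516.4 153.6  69.8] F [-0.6 -0.2 -1.9] op 0.639 ff 63.4
```

```bash
python3 - <<'E'
from h import *
from cell import r
b=np.load("b.npy")
r.move_linear(nest(0,0,.055),vel=.1)
for ax in(0,1):
    for s in(1,-1):
        for k in range(1,7):
            o=[0,0];o[ax]=s*k*.0005; r.move_linear(nest(*o,.055),vel=.02); f=nf(r,b)
            if abs(f[ax])>5: break
        print(ax,s,k*.5,np.round(f,1),np.round(r.current_torque(),2))
        r.move_linear(nest(0,0,.055),vel=.03)
show(r)
E
```

```text
0 1 3.0 [-6.2  1.1  3. ] [ 0.31  0.89 -0.1 ]
0 -1 1.5 [ 5.5 -0.7 -1.3] [-0.43 -0.75 -0.15]
1 1 3.0 [ 0.2 -8.8  2.1] [-1.32  0.15 -0.26]
1 -1 1.0 [-0.8  5.2 -0.8] [ 0.82 -0.08 -0.14]
 t20.8 p [516.4 153.5  55. ] F [ 0.2  0.1 -2.1] op 0.640 ff 64.2
```

```bash
python3 - <<'E'
from h import *
n=nest(.0007,.0009,0)[:2]
s=open("h.py").read().replace("N0=np.array([.5165,.1536])","N0=np.array([%.5f,%.5f])"%tuple(n));open("h.py","w").write(s)
import importlib,h;importlib.reload(h);from h import *
from cell import r
b=np.load("b.npy")
r.move_linear(nest(0,0,.0455),vel=.06)
z=lower(r,(0,0),.0455,.040,b,step=.0012,lim=6); show(r,z)
r.set_gripper(.85); show(r)
r.move_linear(nest(0,0,.12),vel=.3)
# spacer
c=[.4962,-.2467]; r.set_gripper(.9)
r.move_to([*c,.07],down(69-90)); show(r,"over spacer")
E
```

```text
contact z41.9 [-6.4 -2.6 21. ]
0.0419 t21.9 p [517.6 154.4  43.3] F [-6.6 -1.2 19.4] op 0.633 ff 66.6
 t22.2 p [517.3 154.3  41.7] F [-0.2  0.5 -0.6] op 0.853 ff 0.0
over spacer t24.3 p [ 496.5 -246.    70. ] F [0.5 0.  0.5] op 0.898 ff 0.0
```

```bash
python3 - <<'E'
from h import *
from cell import r
c=[.4961,-.2467]
r.set_gripper(.74); b=np.array(r.current_contact_force())
r.move_linear([*c,.029],vel=.15); z=.029
while z>.0165:
    z-=.001; r.move_linear([*c,z],vel=.05); f=np.array(r.current_contact_force())-b
    if abs(f[2])>3: break
print("touch",z,np.round(f,1)); show(r)
E
```

```text
touch 0.01599999999999999 [-0.3  1.   6. ]
 t28.3 p [ 496.2 -246.8   16.2] F [0.5 0.8 4.8] op 0.737 ff 2.0
```

```bash
python3 - <<'E'
from h import *
from cell import r
c=[.4961,-.2467]
r.move_linear([*c,.0185],vel=.05); r.set_gripper(0,25); show(r,"g1")
r.set_gripper(.76); r.move_linear([*c,.035],vel=.2); r.move_to([*c,.035],down(69)); r.move_linear([*c,.0185],vel=.12)
r.set_gripper(0,50); show(r,"g2")
r.move_linear([*c,.11],vel=.3); show(r,"lift")
r.move_to(nest(0,0,.085),down(NPHI)); r.sleep(.15); b=np.array(r.current_contact_force());np.save("b.npy",b); show(r,"above")
E
```

```text
g1 t28.8 p [ 496.1 -246.7   18.6] F [-1.5  1.2  4.6] op 0.649 ff 26.4
g2 t31.2 p [ 496.4 -246.9   19.1] F [-0.9  0.6  4. ] op 0.636 ff 53.0
lift t31.7 p [ 496.3 -246.8  110.9] F [-0.4  0.3 -1.5] op 0.636 ff 52.7
above t33.3 p [517.7 153.5  85. ] F [ 0.5 -0.6 -0.1] op 0.632 ff 52.7
```

```bash
python3 - <<'E'
from h import *
from cell import r
b=np.load("b.npy")
r.move_linear(nest(0,0,.071),vel=.12); f=nf(r,b);print(np.round(f,1))
if abs(f[2])<8:
    r.move_linear(nest(0,0,.061),vel=.08); f=nf(r,b);print(np.round(f,1))
    if abs(f[2])<8:
        z=lower(r,(0,0),.061,.0555,b,step=.0015,lim=6); show(r,z)
        if z<.0595:
            r.set_gripper(.8); r.move_linear(nest(0,0,.12),vel=.3); r.set_gripper(.76)
            c=[.6325,-.1423]; r.move_to([*c,.05],down(89)); show(r,"over plate")
d=grab("scene",1); u,v=map(int,proj(d,nest(0,0,.03)))
cv2.imwrite("pics/nest2.png",cv2.resize(d["pixels"][v-40:v+40,u-50:u+50,::-1],(600,480),interpolation=cv2.INTER_CUBIC))
E
```

```text
[1.2 0.3 2.6]
[-4.  -0.6 14. ]h.py:16: RuntimeWarning: Mean of empty slice
  d["depth"]=np.nan_to_num(np.nanmean(Z,0));d["pixels"]=np.mean([l["pixels"] for l in L],0);return d
[ WARN:0@2.334] global loadsave.cpp:1063 imwrite_ Unsupported depth image for selected encoder is fallbacked to CV_8U.
```

View pics/nest2.png

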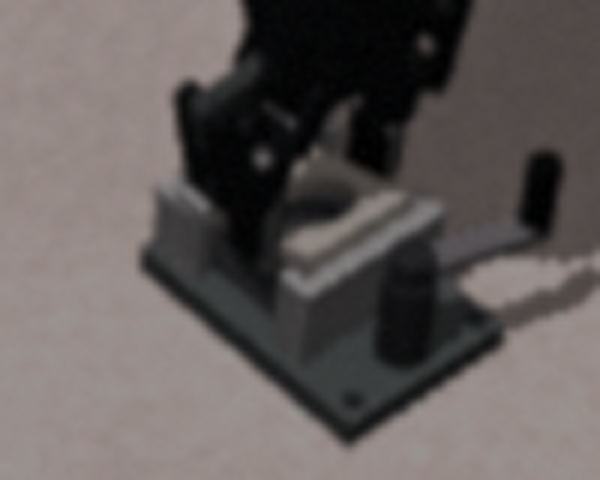

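The spacer is caught on the +x wall near (345,235) in the crop, with its +x side riding high. I'll raise it, shift it towards -x, and retry.

```bash
python3 - <<'E'
from h import *
from cell import r
b=np.load("b.npy"); show(r,"stuck")
r.move_linear(nest(0,0,.072),vel=.12); print(np.round(nf(r,b),1))
r.move_linear(nest(-.002,0,.072),vel=.05); print(np.round(nf(r,b),1))
r.move_linear(nest(-.002,0,.066),vel=.06); f=nf(r,b);print(np.round(f,1), np.round(r.current_torque(),2))
if abs(f[2])<8:
    r.move_linear(nest(-.0015,0,.061),vel=.06); print(np.round(nf(r,b),1)); show(r)
d=grab("scene",1); u,v=map(int,proj(d,nest(0,0,.03)))
cv2.imwrite("pics/nest3.png",cv2.resize(d["pixels"][v-40:v+40,u-50:u+50,::-1].astype(np.uint8),(600,480),interpolation=cv2.INTER_CUBIC))
E
```

```text
stuck t33.9 p [518.  154.1  62. ] F [-4.3 -0.  14.5] op 0.634 ff 62.1
[-0.8  0.5 -0.4]
[-0.9  0.2  0. ]
[-0.6 -0.4 -0.5] [0.03 0.02 0.02]
[-0.7 -0.4  6.3]
 t34.9 p [516.5 154.8  61.3] F [-0.3 -0.9  6.2] op 0.636 ff 61.2h.py:16: RuntimeWarning: Mean of empty slice
  d["depth"]=np.nan_to_num(np.nanmean(Z,0));d["pixels"]=np.mean([l["pixels"] for l in L],0);return d
```

View pics/nest3.png

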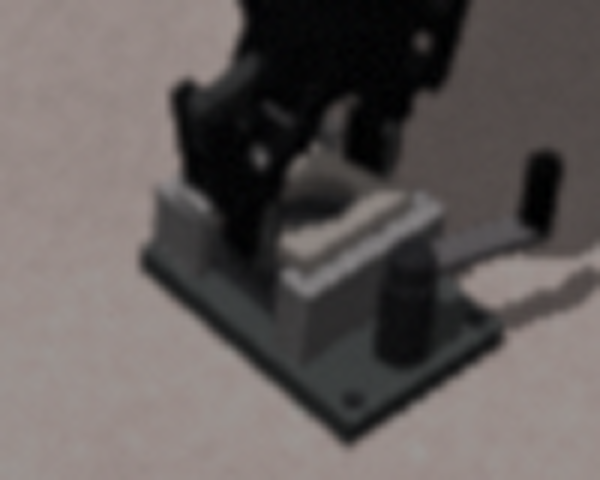

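```bash
python3 - <<'E'
from h import *
from cell import r
r.set_gripper(.8); r.move_linear(nest(0,0,.095),vel=.3); r.set_gripper(0,30)
b=np.array(r.current_contact_force())
for x in (.014,-.014):
    r.move_linear(nest(x,0,.085 if x>0 else .078),vel=.2)
    r.move_linear(nest(x,0,.073),vel=.15); z=.073
    while z>.0665:
        z-=.0015; r.move_linear(nest(x,0,z),vel=.06); f=nf(r,b)
        if f[2]>8: break
    print(x,z,np.round(f,1)); show(r)
r.move_linear(nest(0,0,.12),vel=.3)
E
```

```text
0.014 0.06699999999999999 [-7.7 -3.6 22.6]
 t37.7 p [531.4 151.3  68.7] F [-7.9 -1.7 22.6] op 0.001 ff 11.5
-0.014 0.06699999999999999 [-7.5 -3.9 26.2]
 t39.2 p [504.  157.5  68.7] F [-7.8 -2.1 26.2] op 0.002 ff 12.7
```

Pressing showed the spacer home: its top reads 47 mm at both ends. Next is the plate. The regrip shifted the TCP about 0.6 mm, so I'll correct the pocket centre by -0.6 mm in x.

```bash
cat >> h.py <<'E'
DX=-.0006; H=.019
def tip(X,Z,th,h=None):
    h=H if h is None else h;t=np.radians(th)
    return nest(X+DX+.040*np.cos(t)-h*np.sin(t),0,Z+.040*np.sin(t)+h*np.cos(t)),down(NPHI,-th)
E
python3 - <<'E'
from h import *
from cell import r
c=[.6371,-.1421]
r.set_gripper(.78); r.move_to([*c,.035],down(89)); r.move_linear([*c,.0185],vel=.1); r.sleep(.1); show(r,"pre")
r.set_gripper(0,80); show(r,"grip")
r.move_linear([*c,.12],vel=.35)
r.move_to(*tip(-.032,.068,10)); r.sleep(.15); b=np.array(r.current_contact_force());np.save("b.npy",b); show(r,"above")
p,q=tip(-.032,.0482,10); r.move_linear(p,q,vel=.08); print(np.round(nf(r,b),1)); show(r)
d=grab("scene",1); u,v=map(int,proj(d,nest(0,0,.04)))
cv2.imwrite("pics/nest4.png",cv2.resize(d["pixels"][v-40:v+40,u-50:u+50,::-1].astype(np.uint8),(600,480),interpolation=cv2.INTER_CUBIC))
E
```

```text
pre t41.9 p [ 637.2 -141.8   18.4] F [ 0.  -0.3  0.2] op 0.781 ff 0.0
grip t42.1 p [ 637.6 -142.2   19.5] F [0.1 0.9 6.4] op 0.625 ff 84.2
above t44.0 p [521.4 152.7  93.5] F [ 0.3  0.9 -0.9] op 0.619 ff 84.1
[-0.1 -1.2 -0.3]
 t44.4 p [520.6 153.3  73.4] F [-0.  -0.3 -1.2] op 0.623 ff 84.1h.py:16: RuntimeWarning: Mean of empty slice
  d["depth"]=np.nan_to_num(np.nanmean(Z,0));d["pixels"]=np.mean([l["pixels"] for l in L],0);return d
```

View pics/nest4.png

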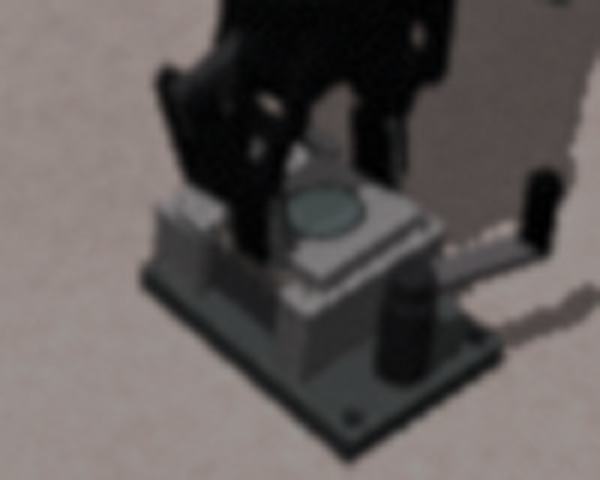

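The plate hovers with its +x end over the +x wall and the tongue in front of the lip, with no contact. Now I'll slide it in and lay it flat.

```bash
python3 - <<'E'
from h import *
from cell import r
b=np.load("b.npy"); ok=True
for X,Z,th in((-.0355,.0485,10),(-.038,.0485,10),(-.0395,.0485,10),(-.0398,.048,7),(-.040,.0475,4),(-.040,.0473,2),(-.040,.047,0)):
    p,q=tip(X,Z,th); r.move_linear(p,q,vel=.04 if th==10 else .03); f=nf(r,b); print(X,th,np.round(f,1),np.round(r.current_torque(),2),"t%.1f"%r.current_t())
    if abs(f[2])>18 or abs(f[0])>18: print("stop"); break
show(r)
d=grab("scene",1); u,v=map(int,proj(d,nest(0,0,.04)))
cv2.imwrite("pics/nest5.png",cv2.resize(d["pixels"][v-40:v+40,u-50:u+50,::-1].astype(np.uint8),(600,480),interpolation=cv2.INTER_CUBIC))
E
```

```text
-0.0355 10 [-0.4 -0.4 -0.3] [0.02 0.17 0.02] t44.6
-0.038 10 [ 1.  -0.8  0.5] [0.05 0.04 0.01] t44.9
-0.0395 10 [ 0.2 -0.6  0.5] [0.   0.09 0.05] t45.1
-0.0398 7 [ 0.2 -0.7  1.5] [ 0.03  0.01 -0.02] t45.4
-0.04 4 [ 0.3 -2.3  1.1] [ 0.01 -0.05  0.01] t45.6
-0.04 2 [ 0.6 -1.2  1.7] [-0.08 -0.05  0.01] t45.9
-0.04 0 [-1.7 -2.8  9.1] [-0.06  0.4  -0.01] t46.1
 t46.1 p [516.7 154.5  66.5] F [-1.9 -1.5  8.2] op 0.627 ff 85.1h.py:16: RuntimeWarning: Mean of empty slice
  d["depth"]=np.nan_to_num(np.nanmean(Z,0));d["pixels"]=np.mean([l["pixels"] for l in L],0);return d
```

View pics/nest5.png

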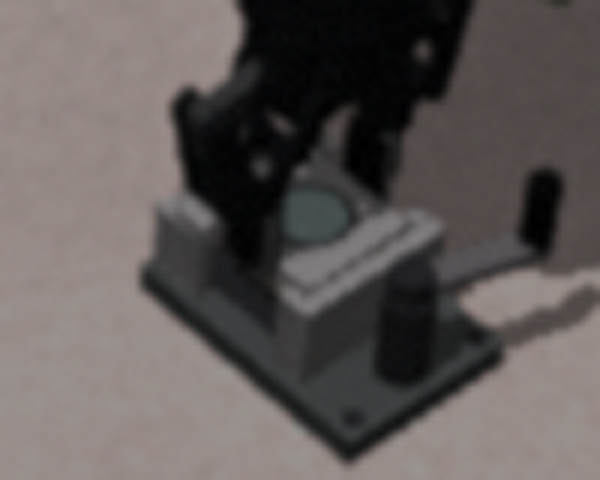

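```bash
python3 - <<'E'
from h import *
from cell import r
r.set_gripper(.78); r.move_linear(nest(DX,0,.105),vel=.3); r.set_gripper(0,25)
b=np.array(r.current_contact_force()); x=.013
r.move_linear(nest(x,0,.080),vel=.15); z=.080
while z>.0745:
    z-=.0015; r.move_linear(nest(x,0,z),vel=.06); f=nf(r,b)
    if f[2]>8: break
print(z,np.round(f,1)); show(r,"press")
r.move_linear(nest(x,0,.13),vel=.3)
k=np.array([.5961,.1882]);pv=np.array(nest(.056+DX,0,0)[:2]);v=k-pv;ang=np.degrees(np.arctan2(v[1],v[0]))
a0=180+NYAW-ang;print("lever",a0,np.hypot(*v))
r.move_to([*k,.13],down(NPHI-a0)); r.set_gripper(.4); r.move_linear([*k,.096],vel=.15)
show(r,"knob")
d=grab("scene",1); u,v=map(int,proj(d,nest(.03,.02,.06)))
cv2.imwrite("pics/nest6.png",cv2.resize(d["pixels"][v-40:v+40,u-50:u+50,::-1].astype(np.uint8),(600,480),interpolation=cv2.INTER_CUBIC))
E
```

```text
0.0755 [-5.7 -3.8 18.6]
press t48.5 p [530.2 151.5  77. ] F [-6.4 -1.3 19.3] op -0.002 ff 9.8
lever 105.22319678502002 0.052439237311272584
knob t51.3 p [595.9 188.2  95.8] F [-0.1  0.4 -0.3] op 0.402 ff 0.0h.py:16: RuntimeWarning: Mean of empty slice
  d["depth"]=np.nan_to_num(np.nanmean(Z,0));d["pixels"]=np.mean([l["pixels"] for l in L],0);return d
```

View pics/nest6.png

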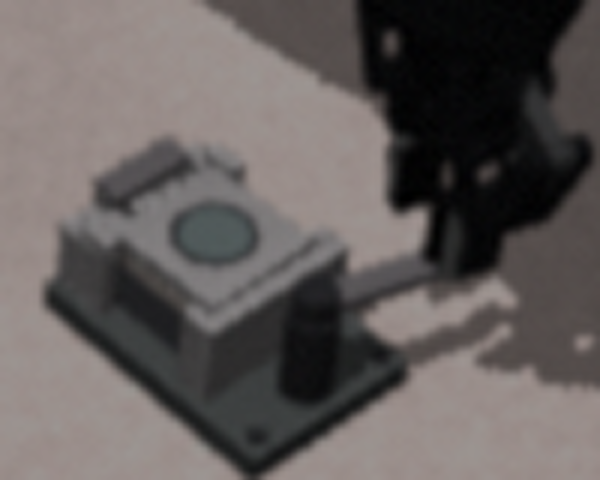

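The plate lies flat with its tongue under the lip; the press found its top at 55 mm. The gripper straddles the knob at about (450,230), so I'll swing the lever.

```bash
python3 - <<'E'
from h import *
from cell import r
r.set_gripper(0,25); show(r,"grip")
b=np.array(r.current_contact_force()); a0=105.2
for a in (90,75,60,45,30,15,5,0,-2):
    t=np.radians(a); R=.0535
    p=nest(.056+DX-R*np.cos(t),R*np.sin(t),.096)
    r.move_linear(p,down(NPHI-a),vel=.08); f=np.array(r.current_contact_force())-b
    print(a,np.round(f,1),"t%.1f"%r.current_t(),"op %.3f"%r.current_opening())
    if np.linalg.norm(f)>45: print("stop");break
show(r)
E
```

```text
grip t51.6 p [596.7 188.4  97. ] F [-0.3 -0.2  5.4] op 0.153 ff 25.8
90 [-1.  -5.2  3. ] t52.0 op 0.151
75 [ 0.1 -5.4  2. ] t52.5 op 0.151
60 [-0.4 -3.7  1.5] t52.9 op 0.146
45 [-0.3 -3.4  1.9] t53.3 op 0.148
30 [ 0.  -1.3  1.6] t53.7 op 0.152
15 [ 0.3 -1.3  3.5] t54.1 op 0.151
5 [-1.1 -0.9  2.7] t54.4 op 0.149
0 [-1.3 -0.7  3.5] t54.7 op 0.151
-2 [0.5 9.9 0.8] t54.9 op 0.149
 t54.9 p [519.6 153.3  97. ] F [0.2 9.7 6.2] op 0.149 ff 26.2
```

```bash
python3 - <<'E'
from h import *
from cell import r
t=np.radians(-4.5);p=nest(.056+DX-.0535*np.cos(t),.0535*np.sin(t),.096)
r.move_linear(p,down(NPHI+2),vel=.05); show(r)
r.set_gripper(.35); r.move_linear([*r.current_tool_pos()[:2],.15],vel=.2)
q=np.array(r.current_q()); q[0]-=.5; r.set_joints(q); show(r)
ims=[]
for n in("top","scene"):
    d=grab(n,4);P=pts(d);tb=-.00115 if n=="top" else .0007;z=P[...,2]-tb
    m=(abs(P[...,0]-N0[0])<.08)&(abs(P[...,1]-N0[1])<.08)&(z>.08)&(z<.11)
    w=np.median(P[m],0)[:2]+(np.array([-.0002,.0007]) if n=="top" else np.array([-.0018,.00135]))-N0
    a=np.radians(NYAW);print(n,"knob in nest mm",1000*np.array([w[0]*np.cos(a)+w[1]*np.sin(a),-w[0]*np.sin(a)+w[1]*np.cos(a)]),m.sum())
    u,v=map(int,proj(d,nest(.01,0,.05)));ims.append(cv2.resize(d["pixels"][v-40:v+40,u-40:u+40,::-1].astype(np.uint8),(400,400),interpolation=cv2.INTER_CUBIC))
cv2.imwrite("pics/fin.png",np.hstack(ims))
E
```

```text
t55.2 p [519.5 152.8  97.1] F [ 1.9 24.8  2.5] op 0.155 ff 26.4
 t56.9 p [ 526.6 -116.5  150. ] F [-0.4  0.4 -0.1] op 0.347 ff 0.0
top knob in nest mm [ 0.77426161 -0.84541447] 28
scene knob in nest mm [ 2.43922507 -2.09461043] 50
```

View pics/fin.png

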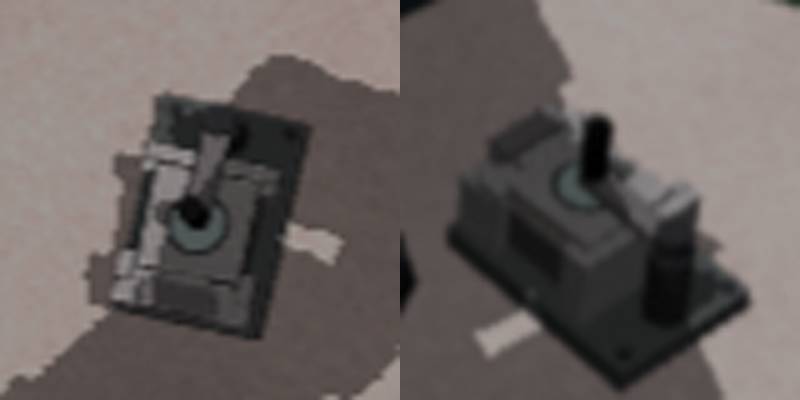

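The lever is shut across the plate: the knob is at nest (1 to 2, about -1) mm, hard on its stop, with the plate flat under the lip. The robot is clear of everything.

```bash
python3 -c "
from cell import r
print(r.hand_in())"
```

```text
the job is handed in; nothing more can be done
None
```

The measuring cell is assembled in the nest (body, spacer, then window plate with its tongue under the lip), the clamp lever is shut on its stop, and the job was handed in at about 57 s; I never moved near the cup, rack or jar, but took no final picture of them.

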